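Complete the device row and lock the end clamp

ROBOT

A 6-joint arm with a two-finger parallel gripper is mounted at the origin on the work surface. World frame = base frame: x ahead of the robot, y to its left, z up, the work surface at z = 0. Lengths are in m, angles in degrees, forces in N, time in s.
With the tool pointing down it reaches from about 0.4 to 0.825 m from the base axis. Payload 7 kg.
Tool frame: the origin (TCP) lies between the finger pads; the fingertips stand 22 mm ahead of it and the grasp point (between the pads) lies 3 mm ahead of it (env.tip_reach is the y of the fingertips in the tool frame, in m); y points along the fingers, x is the direction in which the jaws open and shut, and the axes are right-handed (so a half turn about y gives the same grasp; the last joint's range is limited). The gripper opens to 88 mm and grips with 3 to 60 N. Pads are 19 mm wide; open, the fingers measure 130 mm over their backs; the gripper's body (78 mm by 193 mm) begins 47 mm behind the grasp point.
Start: joints at [16.507, 20.546, 0.682, 0, -70.136, -16.507], TCP at [0.675, -0, 0.249] pointing down, gripper open.
Joint ranges: [-176.03, 176.03], [-82.01, 121.73], [-58.28, 71.71], [-173.87, 95.51], [-174.79, -0.11], [-173.66, 173.66]. Speed limits (degrees/s): [136.94, 136.94, 172.46, 180, 180, 180].

INTERFACE

Orientations are given as a 3x3 rotation matrix whose columns are the frame's x, y, z axes.
In Python, from bench import env, hand, solver, telemetry, grab_frame, get_calibration, finder gives the robot as it stands. Calls block until the motion is done:
- env.reach(position, orientation): joint-space move of the TCP to a pose.
- env.move_linear(position, attitude=None, rate=0.15): straight line of the TCP; attitude=None keeps the orientation; rate is the mean speed in m/s.
- env.goto_joints(angles): joint-space move.
- hand.command_gripper(opening): finger opening in m; the grip force is fixed at half the most; returns when the fingers have stopped.
- env.dwell(seconds).
- solver.solve_ik(position, orientation): joint angles nearest the present ones, or None.
- telemetry.get_state(): the state.
- grab_frame(name): name is "scene" or "side" or "wrist"; returns the picture (400x640x3 uint8, red, green, blue); there is no depth.
- get_calibration(name): a dict with "fx", "fy", "cx", "cy" (pixels), "view" (4x4, takes a point from world to camera coordinates); the wrist camera has in their place "hand_eye" (4x4, takes a point from camera to tool coordinates, whose origin is the TCP and whose axes are the tool frame's). Camera axes: x right, y up, looking along -z (the intrinsics and any distortion apply to the point x, -y, -z); pixel columns grow to the right and rows downward; lengths in m; the calibration is good to about 2 mm. A picture is of the moment at which its call begins: read the wrist's pose just before it. get_calibration takes no time and is no camera call.
A pose or a line that the arm cannot do raises env.Unreachable and nothing moves.
- env.close_job(): hands the job in, once; it reports no verdict.
Trained networks look in the newest picture that a camera, given by its name, has taken for a name from the list of things; names that differ only in an ending like _2 or _b are one class to them, and where a whole thing is asked for, a point or a joint stands for the part that bears it (a point fixed in the world has none). Each returns a list of dicts, best first, with "p" (0 to 1); they miss things now and then, are a little off and sometimes report something else, mostly with a low value. They report only what shows in the picture. A call takes as long as a camera call. They do not tell look-alikes from the thing itself.
- finder.regions_of(label, camera): "mask" (400x640 bool, what is visible of it) and "xy" ([column, row] in pixels, amid what is visible of it).
The state is a dict: "time": time; "q": joint angles; "qd": joint speeds; "effort": joint torques, N m; "position": TCP position; "tool_rot": TCP orientation; "contact_force": force on the tool from outside, world axes, zero at the start; "ft_torque": the same for the moment, N m; "width": finger opening in m.
Only numpy, scipy, OpenCV 4.12 (cv2) and the standard library are available. Lean on these libraries where they do the work, as an engineer would, in place of code of your own. Each camera call takes 0.05 s, during which the arm holds its last target. There are 200 camera calls.

TASK

On the front rail of the jig one device stands against the stop: pick from the sloped rack the one spare module that, together with it, exactly fills the 72 mm between the stop and the end clamp's locked position. First pull the clamp's spring plunger up and turn it so that it rests in its notch and stays out by itself; then lower that module, in your grip and not dropped, onto the front rail in the same direction as its neighbour (its 84 mm side across the rail), slide the clamp up against the row with no play left, and turn the plunger back so that it drops fully in and locks the clamp. Leave the other spares in the rack and disturb nothing else on the table.

Things in the scene. Friction and masses are not known exactly. Their poses are not given: they have to be found in the camera images.
- jig: assembly jig: grey base plate 225 (x) by 240 (y) by 15 mm, origin under its middle. On the plate two rails along y, 33 mm wide, 5 mm high: front one at x = -50 mm, rear one at x = +60 mm. Devices stand on the plate (underside at z = 15 mm) astride a rail, x across it. The rear rail carries the two other fitted devices and a black contactor (all up to z = 88 mm)
- stop_face (a point): middle of the foot of the steel stop's face at the +y end of the front rail (jig -50, +85, 15 mm); the face looks to the jig's -y. Site axes as the jig's
- clamp_face (a point): middle of the foot of the end clamp's face that looks to the stop (jig -50, -17 + clamp, 15 mm). The clamp is a dark steel block 84 mm (x) by 36 mm (y), behind (-y of) this face; its top is 57 mm and its collar's top 73 mm above the table
- clamp (a joint): slide of the end clamp to the jig's +y, towards the stop, m: about 0 as found; 0.030 = locking position, its face 72 mm from the stop's face. Range -0.004 to 0.050, 2 N friction, stays where left, and can be slid by the plunger's handle. The plunger can drop only at 0 and at 0.030 (within about 2 mm)
- pin_lift (a joint): lift of the clamp's spring plunger, m: 0 = fully down, tip in a slot of the rail, clamp locked; upper stop 0.016. The spring pulls it down with 4 N at 0, 6.5 N at 0.016. It turns only when lifted 0.012 or more; in the rest notch it stays at about 0.009, tip clear of the rail
- pin_turn (a joint): turn of the plunger's T-handle, rad, counter-clockwise from above: 0 = bar along the jig's x, where alone the plunger can drop (within about 0.15); about 1.34 = rest notch, where it stays out when lowered; stops at 0 and 1.45. Turns easily. Lift about 3 mm to leave the notch
- handle (a point): centre of the plunger's black T-handle bar on top of the clamp: bar 34 mm long (point's x), 12 mm thick (y), 24 mm high, moving with the plunger; 12 mm of clear space between bar and the 32 mm wide collar when down. The plunger stands on the clamp's middle, 18 mm behind its face
- rack: grey sloped rack, base plate 130 (x) by 250 (y) mm, origin centre of its underside. Its shelf slopes 32 degrees, falling to its +x; four slots side by side along y at 58 mm spacing, with fences 13 mm high and a lip of that height at the low edge. The centres of the spares' undersides lie about 58 mm above the table
- spare_18: loose white breaker-shaped module, 18 mm wide (y). Stepped: body 84 mm (x) by 42 mm high, on it a nose 45 mm (x) by 26 mm high, both full width; total height 68 mm plus a 5 mm toggle that is not solid. Groove underneath, 40 mm wide, 6 deep, along y. Origin: centre of underside, z out of its top. Starts in a rack slot, tilted 32 degrees, top leaning to the rack's +x. 0.08-0.24 kg
- spare_27: loose white breaker-shaped module, 27 mm wide (y). Stepped: body 84 mm (x) by 42 mm high, on it a nose 45 mm (x) by 26 mm high, both full width; total height 68 mm plus a 5 mm toggle that is not solid. Groove underneath, 40 mm wide, 6 deep, along y. Origin: centre of underside, z out of its top. Starts in a rack slot, tilted 32 degrees, top leaning to the rack's +x. 0.08-0.24 kg
- spare_36: loose white breaker-shaped module, 36 mm wide (y). Stepped: body 84 mm (x) by 42 mm high, on it a nose 45 mm (x) by 26 mm high, both full width; total height 68 mm plus a 5 mm toggle that is not solid. Groove underneath, 40 mm wide, 6 deep, along y. Origin: centre of underside, z out of its top. Starts in a rack slot, tilted 32 degrees, top leaning to the rack's +x. 0.08-0.24 kg
- spare_45: loose white breaker-shaped module, 45 mm wide (y). Stepped: body 84 mm (x) by 42 mm high, on it a nose 45 mm (x) by 26 mm high, both full width; total height 68 mm plus a 5 mm toggle that is not solid. Groove underneath, 40 mm wide, 6 deep, along y. Origin: centre of underside, z out of its top. Starts in a rack slot, tilted 32 degrees, top leaning to the rack's +x. 0.08-0.24 kg
- fitted_27: white device 27 mm wide (y), shaped like the spares, fixed on a jig rail at the jig's yaw. Origin: underside, mid-depth (x), at its +y side; it extends from there to -y. One of the three fitted devices, varying, is on the front rail (jig x = -50 mm) against the stop; the other two are on the rear rail (jig x = +60 mm)
- fitted_36: white device 36 mm wide (y), shaped like the spares, fixed on a jig rail at the jig's yaw. Origin: underside, mid-depth (x), at its +y side; it extends from there to -y. One of the three fitted devices, varying, is on the front rail (jig x = -50 mm) against the stop; the other two are on the rear rail (jig x = +60 mm)
- fitted_45: white device 45 mm wide (y), shaped like the spares, fixed on a jig rail at the jig's yaw. Origin: underside, mid-depth (x), at its +y side; it extends from there to -y. One of the three fitted devices, varying, is on the front rail (jig x = -50 mm) against the stop; the other two are on the rear rail (jig x = +60 mm)
- tin: upright closed steel tin, 60 mm diameter, 122 mm high, standing between jig and rack; origin centre of underside. Leave alone
- screwdriver: screwdriver lying on the table, 190 mm long along its x, about 30 mm high. Leave alone
- tape: black tape roll lying flat, 70 mm diameter, 19 mm high. Leave alone
- jar: clear jar, 56 mm diameter, 70 mm high. Leave alone
- multimeter: yellow multimeter lying flat, 150 x 75 x 32 mm. Leave alone
- pliers: pliers lying flat, about 150 mm along x, 50 mm wide, 14 mm high. Leave alone
Not all that is in view belongs to the job. What is shaped like the spare_36 but brown is not meant. What is shaped like the spare_45 but red is not meant.

How it is judged (in metres and radians):
On the way, in this order (a step that is already met when the one before it is completed fails the run):
1. the plunger is out, turned into its rest notch, and stays there with the gripper off it (value of joint pin_lift above 0.007 m and value of joint pin_turn above 1.1 rad and contact force between the fingers and jig below 0.1 N), for 0.3 s.
2. the fitting spare stands down on the front rail between device and clamp, still held, with the plunger out (((x of fitted_27 in the frame of jig below 0 m and x of spare_45 in the frame of jig between -0.056 and -0.044 m and z of spare_45 in the frame of jig between 0.011 and 0.019 m and y of spare_45 in the frame of jig between 0.0045 and 0.0385 m and angle between spare_45's own z axis and vertical below 0.12 rad and contact force between the fingers and spare_45 above 0.3 N and value of joint pin_lift above 0.007 m) or (x of fitted_36 in the frame of jig below 0 m and x of spare_36 in the frame of jig between -0.056 and -0.044 m and z of spare_36 in the frame of jig between 0.011 and 0.019 m and y of spare_36 in the frame of jig between 0 and 0.034 m and angle between spare_36's own z axis and vertical below 0.12 rad and contact force between the fingers and spare_36 above 0.3 N and value of joint pin_lift above 0.007 m) or (x of fitted_45 in the frame of jig below 0 m and x of spare_27 in the frame of jig between -0.056 and -0.044 m and z of spare_27 in the frame of jig between 0.011 and 0.019 m and y of spare_27 in the frame of jig between -0.0045 and 0.0295 m and angle between spare_27's own z axis and vertical below 0.12 rad and contact force between the fingers and spare_27 above 0.3 N and value of joint pin_lift above 0.007 m))), for 0.05 s.
At the end, for the whole second after the job is handed in: The spare 72 mm less the front device wide stands upright (3 degrees), at rest, astride the front rail, within 6 mm across, 3 mm along and 3 mm in height of its place against the device; clamp within 3 mm of 0.030; plunger down (lift under 3 mm, turn under 0.4 rad); spares and bystanders left alone (((x of fitted_27 in the frame of jig below 0 m and x of spare_45 in the frame of jig between -0.056 and -0.044 m and z of spare_45 in the frame of jig between 0.012 and 0.018 m and y of spare_45 in the frame of jig between 0.0325 and 0.0385 m and angle between spare_45's own z axis and vertical below 0.06 rad and linear speed of spare_45 below 0.02 m/s) or (x of fitted_36 in the frame of jig below 0 m and x of spare_36 in the frame of jig between -0.056 and -0.044 m and z of spare_36 in the frame of jig between 0.012 and 0.018 m and y of spare_36 in the frame of jig between 0.028 and 0.034 m and angle between spare_36's own z axis and vertical below 0.06 rad and linear speed of spare_36 below 0.02 m/s) or (x of fitted_45 in the frame of jig below 0 m and x of spare_27 in the frame of jig between -0.056 and -0.044 m and z of spare_27 in the frame of jig between 0.012 and 0.018 m and y of spare_27 in the frame of jig between 0.0235 and 0.0295 m and angle between spare_27's own z axis and vertical below 0.06 rad and linear speed of spare_27 below 0.02 m/s)) and value of joint clamp between 0.027 and 0.033 m and value of joint pin_lift below 0.003 m and value of joint pin_turn below 0.4 rad); the robot touches nothing.
It fails at once if a spare other than the fitting one is moved more than 30 mm ((x of fitted_27 in the frame of jig below 0 m and distance of any of spare_18, spare_27, spare_36 from where it was at the start of the episode above 0.03 m) or (x of fitted_36 in the frame of jig below 0 m and distance of any of spare_18, spare_27, spare_45 from where it was at the start of the episode above 0.03 m) or (x of fitted_45 in the frame of jig below 0 m and distance of any of spare_18, spare_36, spare_45 from where it was at the start of the episode above 0.03 m)).
It fails at once if a bystander (tin, screwdriver, tape, jar, multimeter, pliers) is moved more than 30 mm or the tin tipped (distance of any of tin, screwdriver, tape, jar, multimeter, pliers from where it was at the start of the episode above 0.03 m or angle between tin's own z axis and vertical above 0.5 rad).
It also fails if it takes over 72 s, if anything falls off the work surface, if the arm or the gripper's body presses on something with over 40 N, if the wrist force passes 120 N, or if a joint passes its speed limit or range.

## Working session

There is one attempt and no reset: what is moved stays moved. The work goes in short steps, each a Python script; the robot and the scene stay as the last script left them, time stands still between calls to the robot, and variables do not carry over. Pictures are saved under pics/ and viewed, on a budget of 10 in all, crops included, one or two more only if the job needs it, and the job is handed in when it is done.

```bash
ls; mkdir -p pics
python3 - <<'E'
from bench import *
import cv2,numpy as np
for n in ["scene","side"]:
    cv2.imwrite(f"pics/{n}0.png",grab_frame(n)[:,:,::-1])
    c=get_calibration(n);print(n,{k:np.round(v,3).tolist() for k,v in c.items()})
print(get_calibration("wrist"))
print(telemetry.get_state())
a=cv2.imread("pics/scene0.png");b=cv2.imread("pics/side0.png")
cv2.imwrite("pics/both0.png",cv2.resize(np.vstack([a,b]),(480,600)))
for l in ["jig","rack","handle","fitted_27","spare_45","tin"]:
    print(l,[(round(r["p"],2),np.round(r["xy"]).tolist(),int(r["mask"].sum())) for r in finder.regions_of(l,"scene")])
E
```

```text
pics
scene {'fx': 472.287, 'fy': 472.287, 'cx': 328.683, 'cy': 194.816, 'view': [[0.023, 1.0, -0.016, -0.104], [-0.673, 0.027, 0.739, 0.299], [0.74, -0.006, 0.673, -1.864], [0.0, 0.0, 0.0, 1.0]]}
side {'fx': 410.433, 'fy': 410.433, 'cx': 319.948, 'cy': 197.436, 'view': [[0.922, -0.386, -0.021, -0.447], [0.247, 0.545, 0.801, -0.234], [-0.297, -0.744, 0.598, -0.913], [0.0, 0.0, 0.0, 1.0]]}
{'fx': 305.4828606123139, 'fy': 305.4828606123139, 'cx': 317.8932554398025, 'cy': 200.0983540533557, 'hand_eye': array([[ 9.99999189e-01, -1.22579780e-03,  3.46522204e-04,
        -7.56205153e-04],
       [ 7.06559757e-04,  3.07404756e-01, -9.51578592e-01,
        -1.36327565e-01],
       [ 1.05992037e-03,  9.51578065e-01,  3.07405372e-01,
         8.29612524e-02],
       [ 0.00000000e+00,  0.00000000e+00,  0.00000000e+00,
         1.00000000e+00]])}
{'time': 0.1, 'q': array([ 1.65078445e+01,  2.05875629e+01,  6.39175478e-01, -1.53292335e-02,
       -7.01357834e+01, -1.65064360e+01]), 'qd': array([ 0.06388251, -0.07309822,  0.05720516, -0.00475011,  0.04330027,
        0.02662861]), 'effort': array([
[... 373 characters left out ...]
]), 'contact_force': array([-0.00621269, -0.16174747, -0.60103969]), 'ft_torque': array([-0.00749597, -0.04370317,  0.02358429]), 'width': 0.08762704391759298}
jig [(0.87, [201.0, 222.0], 3530)]
rack [(0.95, [380.0, 216.0], 2261), (0.29, [199.0, 201.0], 419), (0.25, [301.0, 224.0], 796)]
handle []
fitted_27 [(0.86, [208.0, 230.0], 422), (0.83, [234.0, 198.0], 329), (0.82, [222.0, 228.0], 512)]
spare_45 [(0.93, [391.0, 201.0], 379), (0.93, [421.0, 171.0], 582), (0.92, [457.0, 220.0], 515), (0.89, [416.0, 200.0], 512), (0.76, [377.0, 197.0], 270), (0.66, [356.0, 194.0], 189), (0.59, [200.0, 188.0], 84)]
tin [(0.92, [303.0, 223.0], 853), (0.71, [393.0, 197.0], 382), (0.53, [229.0, 200.0], 317)]
```

View pics/scene0.png

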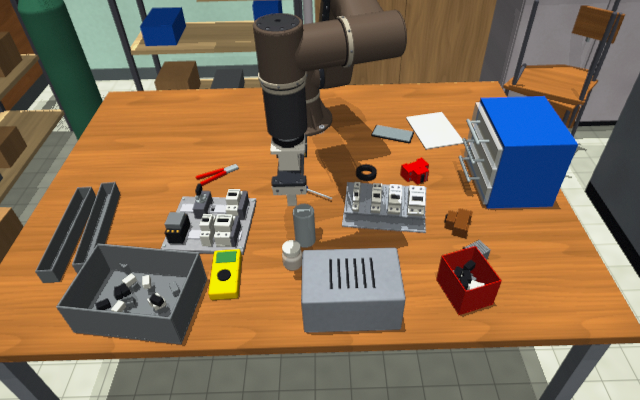

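View pics/side0.png

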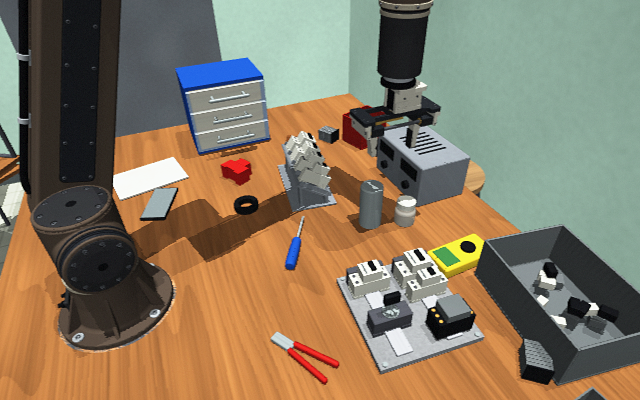

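```bash
cat > h.py <<'E'
from bench import *
import cv2,numpy as np
from scipy.spatial.transform import Rotation as R
from scipy.optimize import least_squares
def cam(n,st=None):
    c=get_calibration(n)
    if "view" in c: V=np.array(c["view"])
    else:
        T=np.eye(4);T[:3,:3]=st["tool_rot"];T[:3,3]=st["position"]
        V=np.linalg.inv(T@np.array(c["hand_eye"]))
    return c,V
def proj(cv,P):
    c,V=cv;P=np.atleast_2d(P);p=P@V[:3,:3].T+V[:3,3]
    return np.c_[c["cx"]+c["fx"]*p[:,0]/-p[:,2],c["cy"]-c["fy"]*p[:,1]/-p[:,2]]
def ray(cv,uv,z):
    c,V=cv;d=np.array([(uv[0]-c["cx"])/c["fx"],-(uv[1]-c["cy"])/c["fy"],-1.])
    d=V[:3,:3].T@d;o=-V[:3,:3].T@V[:3,3];return o+d*(z-o[2])/d[2]
def down(yaw):
    """tool pointing down, jaw axis x at -x world turned by yaw (deg)"""
    return R.from_euler('z',yaw,degrees=True).as_matrix()@np.array([[-1.,0,0],[0,0,-1],[0,-1,0]])
def shot(name):
    st=telemetry.get_state();im=grab_frame("wrist")
    cv2.imwrite(f"pics/{name}.png",im[:,:,::-1]);np.savez(f"pics/{name}.npz",tool_rot=st["tool_rot"],position=st["position"])
    print(name,st["time"],st["position"].round(4));return st
def wcam(name): return cam("wrist",np.load(f"pics/{name}.npz"))
E
python3 - <<'E'
from h import *
c=cam("scene")
for n,uv,z in [("jig",(207,225),.02),("rack",(385,208),.05),("tin",(304,243),0),("jar",(292,262),0),("clamp",(203,200),.06)]:
    print(n,ray(c,uv,z).round(3))
j=ray(c,(207,222),.02);r=ray(c,(385,208),.05)
env.reach([j[0],j[1],.27],down(0));shot("wj")
env.reach([r[0],r[1],.30],down(0));shot("wr")
E
```

```text
jig [ 0.589 -0.273  0.02 ]
rack [0.568 0.261 0.05 ]
tin [0.654 0.017 0.   ]
jar [ 0.724 -0.015  0.   ]
clamp [ 0.522 -0.289  0.06 ]
wj 1.525 [ 0.5771 -0.2743  0.2699]
wr 3.5167 [0.5685 0.26   0.3   ]
```

View pics/wj.png

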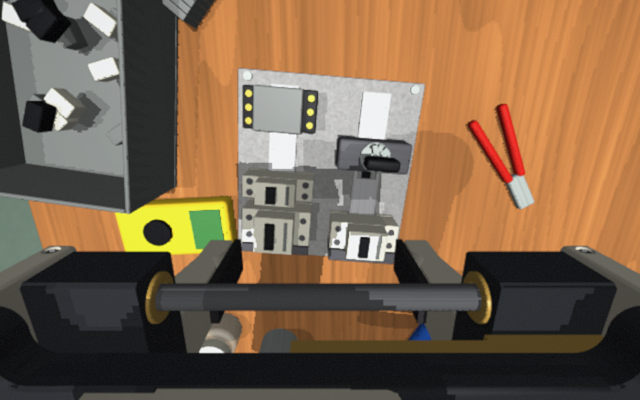

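View pics/wr.png

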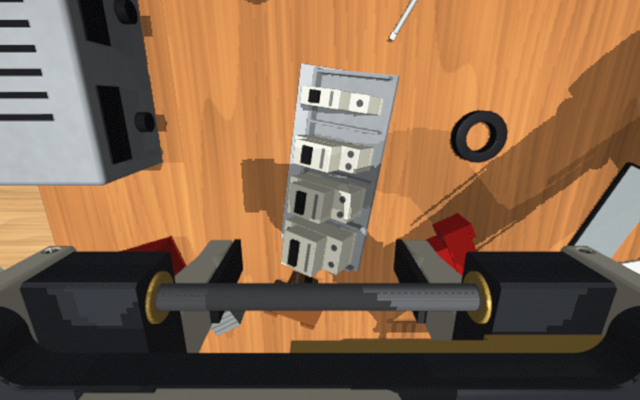

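Run:
```python
from h import *
c=wcam("wj")
for uv in [(238,70),(424,82),(238,252),(405,265)]: print(uv,ray(c,uv,.015).round(4))
c=wcam("wr")
for uv in [(304,64),(399,74),(283,262),(362,270)]: print(uv,ray(c,uv,.03).round(4))
# closer looks
env.reach([.58,.30,.27],down(0));shot("wr2")
env.reach([.55,-.22,.20],down(0));shot("wj2")
a=cv2.imread("pics/wj2.png")[0:270,150:540];b=cv2.imread("pics/wr2.png")[0:270,200:440]
cv2.imwrite("pics/c1.png",cv2.resize(a,None,fx=2,fy=2,interpolation=2));cv2.imwrite("pics/c2.png",cv2.resize(b,None,fx=2.2,fy=2.2,interpolation=2))
```

```text
(238, 70) [ 0.6728 -0.3924  0.015 ]
(424, 82) [ 0.4513 -0.3795  0.015 ]
(238, 252) [ 0.6917 -0.1529  0.015 ]
(405, 265) [ 0.452  -0.1325  0.015 ]
(304, 64) [0.5864 0.1335 0.03  ]
(399, 74) [0.4694 0.1449 0.03  ]
(283, 262) [0.6216 0.4056 0.03  ]
(362, 270) [0.5029 0.4191 0.03  ]
wr2 3.8833 [0.58   0.2998 0.2681]
wj2 5.8333 [ 0.5506 -0.2193  0.2002]
```

View pics/c1.png

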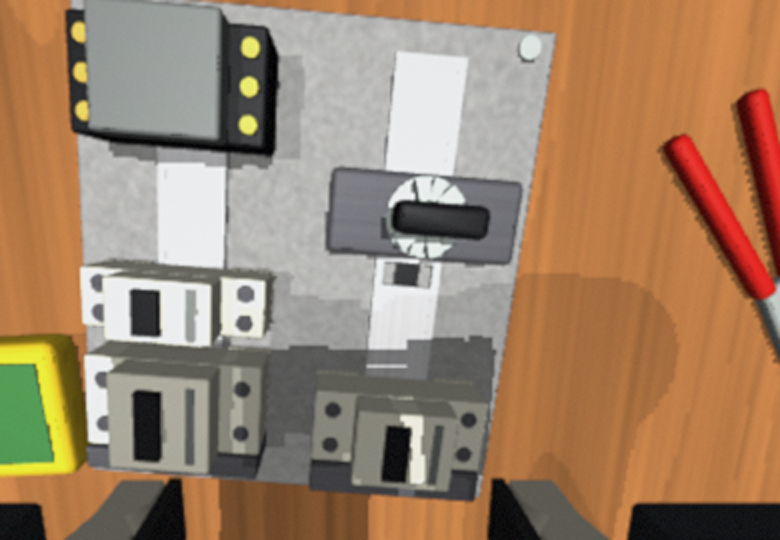

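View pics/c2.png

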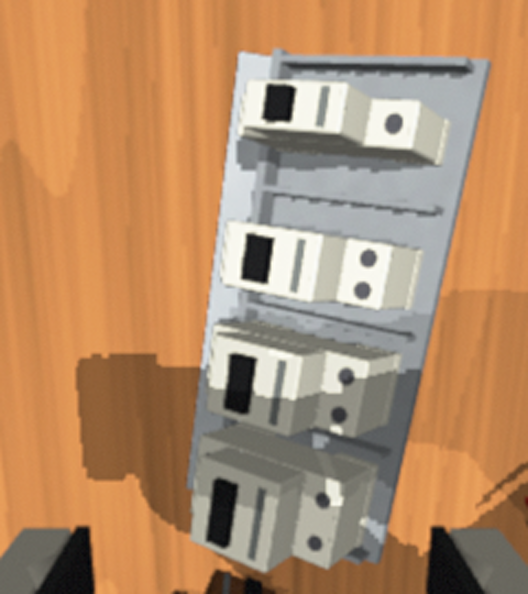

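```bash
cat > fit.py <<'E'
from h import *
c=wcam("wj2"); P=lambda x,y:(x/2+150,y/2)
obs=[((555,33),(-.1125,-.12,.015)),((522,184),(-.092,-.053,.057)),((335,169),(-.008,-.053,.057)),((513,262),(-.092,-.017,.057)),((330,248),(-.008,-.017,.057)),
 ((361,400),None),((459,405),None),((352,486),None),((453,492),None),((107,280),None),((213,283),None),((107,342),None),((213,346),None),((112,370),None),((216,375),None),((108,466),None),((212,472),None)]
m=np.array([o[1] for o in obs if o[1]]);uv=np.array([P(*o[0]) for o in obs if o[1]])
def w(p,m): return np.c_[m[:,:2]@R.from_euler('z',p[2]).as_matrix()[:2,:2].T+p[:2],m[:,2]]
s=least_squares(lambda p:(proj(c,w(p,m))-uv).ravel(),[.57,-.27,-.07])
print(s.x,np.degrees(s.x[2]),s.fun.round(1))
Ri=R.from_euler('z',-s.x[2]).as_matrix()
for o in obs[5:]:
    q=Ri@(ray(c,P(*o[0]),.083)-[*s.x[:2],0]);print(o[0],(q*1000).round(1))
print("handle ends",[(Ri@(ray(c,P(*u),.107)-[*s.x[:2],0])*1000).round(1) for u in [(393,216),(489,221)]])
E
python3 fit.py
python3 - <<'E'
from h import *
c=wcam("wr2");P=lambda x,y:(x/2.2+200,y/2.2)
# nose far top: print widths at assumed height ~0.12
for a,b in [((248,80),(243,106)),((350,84),(346,112)),((228,224),(224,278)),((325,234),(318,292)),((213,332),(211,404)),((328,350),(320,425)),((205,455),(195,538)),((300,475),(290,560))]:
    A,B=ray(c,P(*a),.125),ray(c,P(*b),.125);print(A.round(4),np.linalg.norm(A-B).round(4))
E
```

```text
[ 0.56495339 -0.26362279 -0.0480656 ] -2.7539559483488656 [ 4.  -1.   1.2 -2.5 -2.8 -0.2 -0.1  1.1 -2.2  3.3]
(361, 400) [-26.5  41.9  83. ]
(459, 405) [-69.4  42.1  83. ]
(352, 486) [-25.   83.3  83. ]
(453, 492) [-71.4  84.   83. ]
(107, 280) [80.8 -4.4 83. ]
(213, 283) [37.4 -5.4 83. ]
(107, 342) [82.5 21.6 83. ]
(213, 346) [37.7 21.1 83. ]
(112, 370) [81.1 33.8 83. ]
(216, 375) [36.5 33.8 83. ]
(108, 466) [85.7 79.  83. ]
(212, 472) [38.8 79.6 83. ]
handle ends [array([-32.2, -35.7, 107. ]), array([-66.9, -35.8, 107. ])]
[0.5849 0.1657 0.125 ] 0.009
[0.5468 0.167  0.125 ] 0.0096
[0.593  0.2168 0.125 ] 0.0209
[0.5545 0.2206 0.125 ] 0.0227
[0.5998 0.2596 0.125 ] 0.0309
[0.5518 0.2671 0.125 ] 0.0328
[0.6044 0.3136 0.125 ] 0.0406
[0.5625 0.323  0.125 ] 0.0422
```

Run:
```python
from h import *
env.reach([.54,-.13,.20],down(-3.5));shot("wj3")
env.reach([.56,.34,.24],down(-5));shot("wr3")
g=lambda a:(255*(a/255.)**.55).astype(np.uint8)
a=g(cv2.imread("pics/wj3.png"))[0:250,170:520];cv2.imwrite("pics/c3.png",cv2.resize(a,None,fx=2.25,fy=2.25,interpolation=2))
a=g(cv2.imread("pics/wr3.png"))[0:270,160:480];cv2.imwrite("pics/c4.png",cv2.resize(a,None,fx=2.2,fy=2.2,interpolation=2))
```

```text
wj3 6.3333 [ 0.5404 -0.1283  0.2004]
wr3 8.1083 [0.5604 0.3388 0.24  ]
```

View pics/c3.png

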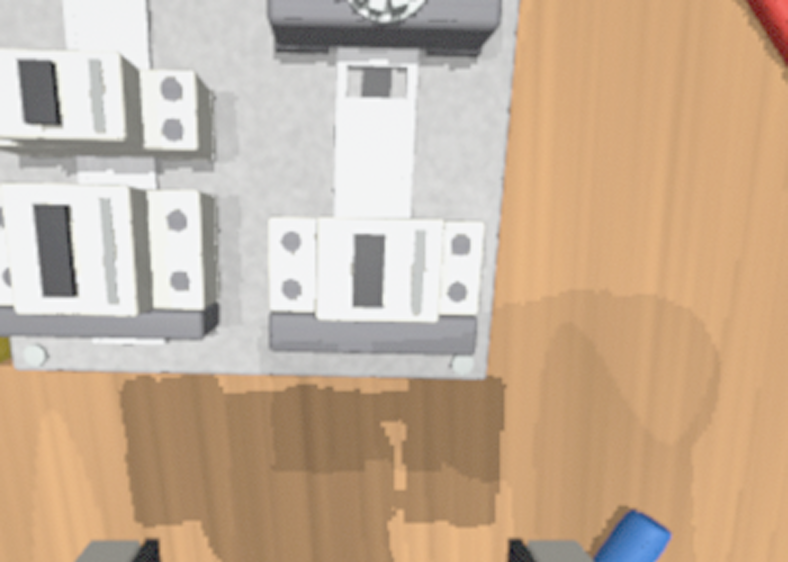

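View pics/c4.png

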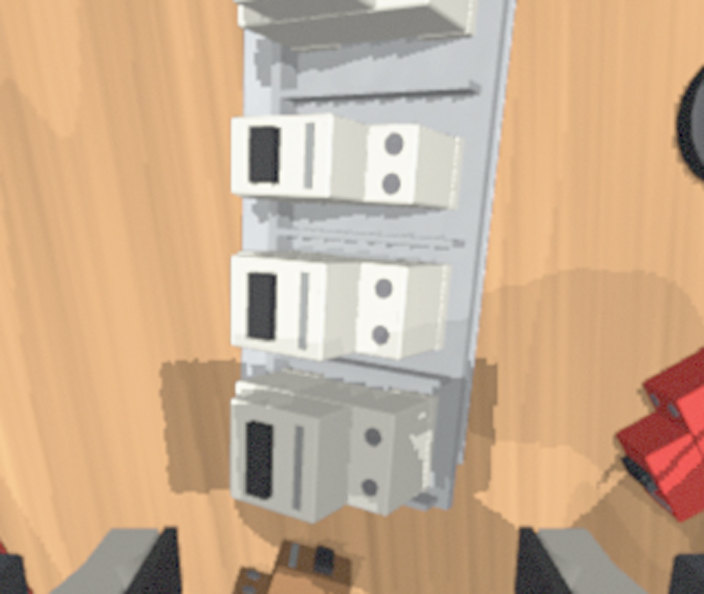

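```bash
cat > fit2.py <<'E'
from h import *
c2=wcam("wj2");c3=wcam("wj3");c4=wcam("wr3")
A=[(c3,(x/2.25+170,y/2.25),m) for (x,y),m in [((318,218),(-27.5,49,83)),((443,222),(-72.5,49,83)),((316,318),(-27.5,85,83)),((440,322),(-72.5,85,83)),
 ((270,218),(-8,49,57)),((268,312),(-8,85,57)),((484,222),(-92,49,57)),((476,316),(-92,85,57)),((486,378),(-112.5,120,15)),((335,217),(-33.5,49,20)),((412,218),(-66.5,49,20))]]
A+=[(c2,(x/2+150,y/2),m) for (x,y),m in [((555,33),(-112.5,-120,15))]]
B=[(c2,(x/2+150,y/2),m) for (x,y),m in [((522,184),(-92,-53,57)),((335,169),(-8,-53,57)),((513,262),(-92,-17,57)),((393,217),(-33,-35,107)),((489,221),(-67,-35,107))]]
def rs(p,O): 
    T=R.from_euler('z',p[2]).as_matrix(); return np.concatenate([proj(c,T@(np.array(m)/1000)+[p[0],p[1],0])[0]-u for c,u,m in O])
s=least_squares(rs,[.565,-.264,-.06],args=(A,),loss='soft_l1');jig=s.x
print("jig",s.x,np.degrees(s.x[2]),rs(s.x,A).round(1).tolist())
t=least_squares(lambda d:rs(s.x,[(c,u,(m[0]+d[0],m[1]+d[1],m[2])) for c,u,m in B]),[0,0])
print("clamp offset mm",t.x,t.fun.round(1).tolist())
C=[((x/2.2+160,y/2.2),m) for (x,y),m in [((236,255),(22.5,-18,68)),((231,345),(22.5,18,68)),((325,263),(-22.5,-18,68)),((318,359),(-22.5,18,68)),((362,263),(-22.5,-18,42)),((357,353),(-22.5,18,42)),((409,266),(-42,-18,42)),((402,358),(-42,18,42)),((448,268),(-42,-18,0)),((442,350),(-42,18,0))]]
def rot(p): return (R.from_euler('z',p[3])*R.from_euler('y',32,degrees=True)).as_matrix()
def r4(p): return np.concatenate([proj(c4,rot(p)@(np.array(m)/1000)+p[:3])[0]-u for u,m in C]+[[(p[2]-.058)*500]])
s=least_squares(r4,[.55,.28,.058,-.09],loss='soft_l1');sp=s.x
if __name__=="__main__":
    print("spare",s.x,np.degrees(s.x[3]),r4(s.x).round(1).tolist())
    D=[((x/2.2+160,y/2.2)) for x,y in [(285,97),(475,90),(280,234),(462,243)]]
    print([ray(c4,u,.06).round(4).tolist() for u in D])
E
python3 fit2.py
```

```text
jig [ 0.56619018 -0.26584924 -0.06965043] -3.990675488323014 [-0.9, -0.3, 0.8, -1.3, -0.2, 1.4, -0.7, 0.4, -1.3, -0.2, 0.3, 0.1, 0.4, -0.6, 0.7, -0.4, 5.1, 0.6, -0.7, 1.2, -1.4, 1.2, 5.2, -0.7]
clamp offset mm [-0.72767238  0.95597534] [1.6, -1.5, -2.2, -1.5, -0.6, 1.9, 1.1, -0.2, -0.1, 1.4]
spare [ 0.54865519  0.28972093  0.05581545 -0.15163461] -8.688023212315557 [-2.1, -0.6, -0.3, -0.3, 0.6, 0.2, 1.4, 1.2, 0.4, -0.2, -0.1, 0.1, -0.9, 0.5, -1.5, 1.2, 1.7, -1.2, 0.3, -0.8, -1.1]
[[0.5758, 0.2031, 0.06], [0.4954, 0.2075, 0.06], [0.5845, 0.2582, 0.06], [0.5031, 0.2692, 0.06]]
```

```bash
cat >> h.py <<'E'
JX,JY,JA=.5662,-.2658,-3.99
def J(x,y,z): 
    p=R.from_euler('z',JA,degrees=True).apply([x,y,z]);return p+[JX,JY,0]
def S(tag=""):
    s=telemetry.get_state();print(tag,"t",round(s["time"],2),s["position"].round(4),"F",s["contact_force"].round(1),"w",s["width"].round(4),"q",s["q"].round(0));return s
E
python3 - <<'E'
from h import *
p=J(-.0505,-.0345,.098+.003)
def close(yaw):
    a=solver.solve_ik(p+[0,0,.0],down(yaw));return a
ok=None
for y in (86,-94):
    q=close(y+0+0);q2=solver.solve_ik(p,down(y+77)) 
    print(y,q,q2)
    if q is not None and -170<q[5]<170 and ok is None:
        s=q[5]-77,q[5]+77;print(s)
E
```

```text
86 [-11.15177633  20.61598873 -20.49617567   0.         -48.8878356
  97.15177633] None
(np.float64(20.151776325656755), np.float64(174.15177632565675))
-94 [-11.15177633  20.61598873 -20.49617567   0.         -48.8878356
 -82.84822367] [-11.15177633  20.61598873 -20.49617567   0.         -48.8878356
  -5.84822367]
(np.float64(-159.84822367434322), np.float64(-5.848223674343217))
```

Run:
```python
from h import *
p=J(-.0505,-.0345,.101);D=down(-90+JA)
hand.command_gripper(.045)
env.reach(p+[0,0,.08],D);env.move_linear(p,rate=.12);S("at")
hand.command_gripper(.004);s=S("grip")
if not .009<s["width"]<.016: raise SystemExit("bad grip")
env.move_linear(s["position"]+[0,0,.0145],rate=.06);s=S("lift")
q=np.array(s["q"]);q[5]+=77;env.goto_joints(q);s=S("turned")
env.move_linear(s["position"]-[0,0,.0045],rate=.04);S("low")
hand.command_gripper(.04);s=S("rel")
env.move_linear(s["position"]+[0,0,.07],rate=.15);env.dwell(.35)
q[5]-=77
S("up")
```

```text
Traceback (most recent call last):
  File "h.py", line 30, in S
    s=telemetry.get_state();print(tag,"t",round(s["time"],2),s["position"].round(4),"F",s["contact_force"].round(1),"w",s["width"].round(4),"q",s["q"].round(0));return s
                                                                                                                        ^^^^^^^^^^^^^^^^
AttributeError: 'float' object has no attribute 'round'
```

```bash
sed -i 's/s\["width"\].round(4)/round(s["width"],4)/' h.py
python3 - <<'E'
from h import *
S("at")
hand.command_gripper(.004);s=S("grip")
if not .009<s["width"]<.016: raise SystemExit("bad grip")
env.move_linear(s["position"]+[0,0,.0145],rate=.06);s=S("lift")
q=np.array(s["q"]);q[5]+=77;env.goto_joints(q);s=S("turned")
env.move_linear(s["position"]-[0,0,.0045],rate=.04);S("low")
hand.command_gripper(.04);s=S("rel")
env.move_linear(s["position"]+[0,0,.07],rate=.15);env.dwell(.35)
S("up")
env.reach(J(-.05,.035,.22),down(JA));shot("wj4")
a=cv2.imread("pics/wj4.png")[0:270,170:520];cv2.imwrite("pics/c5.png",cv2.resize(a,None,fx=2,fy=2,interpolation=2))
E
```

```text
at t 12.14 [ 0.514  -0.2968  0.1016] F [-0.1 -0.9  0.7] w 0.0452 q [-11.  21. -20.   0. -49. -83.]
grip t 12.78 [ 0.5135 -0.2969  0.1012] F [-0.1 -0.7  2.2] w 0.0122 q [-11.  21. -20.   0. -49. -83.]
lift t 13.18 [ 0.5133 -0.2967  0.1157] F [ 1.1 -0.4 -7.5] w 0.0119 q [-11.  20. -20.  -0. -51. -83.]
turned t 14.39 [ 0.5128 -0.2963  0.1152] F [-0.4  2.2 -8.3] w 0.012 q [-11.  20. -20.  -0. -51.  -6.]
low t 14.67 [ 0.5127 -0.2964  0.1104] F [ 0.6 -0.8 -7.4] w 0.0118 q [-11.  20. -20.  -0. -50.  -6.]
rel t 15.38 [ 0.5128 -0.2963  0.1107] F [ 0.3  0.3 -0.8] w 0.0397 q [-11.  20. -20.  -0. -50.  -6.]
up t 16.34 [ 0.5126 -0.2963  0.18  ] F [-0.1  0.4  0.4] w 0.0401 q [-11.  16. -15.  -0. -59.  -6.]
wj4 16.7583 [ 0.5192 -0.2265  0.2207]
```

View pics/c5.png

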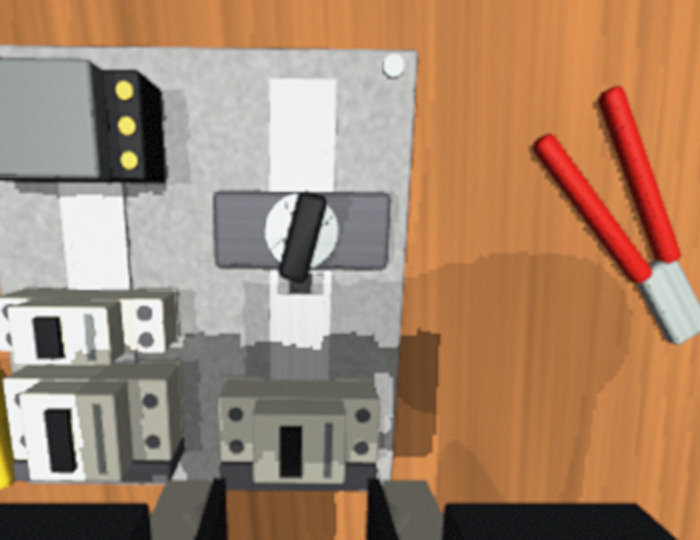

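Run:
```python
from h import *
sp=np.array([.54866,.28972,.0565,-.148])
Rs=(R.from_euler('z',sp[3])*R.from_euler('y',32,degrees=True)).as_matrix()
T=Rs@down(0);n=Rs[:,2]
g=sp[:3]+n*(.064+.003)
qs=[solver.solve_ik(g+n*d,T) for d in (.1,0)];print(qs)
if any(q is None for q in qs): raise SystemExit
hand.command_gripper(.064)
env.reach([.55,.1,.28],down(-6))
env.reach(g+n*.1,T);S("pre")
env.move_linear(g+n*.03,rate=.15);S();env.move_linear(g,rate=.05);S("at")
hand.command_gripper(.03);s=S("grip")
if not .042<s["width"]<.048: raise SystemExit("bad grip")
env.move_linear(s["position"]+n*.03,rate=.08);S("l1")
env.move_linear(s["position"]+n*.07+[0,0,.03],rate=.15);S("l2")
env.reach([.60,.22,.27],down(JA));S("up")
i=grab_frame("wrist");cv2.imwrite("pics/held.png",i[:,:,::-1])
j=grab_frame("side");cv2.imwrite("pics/c6.png",np.vstack([i,j])[:,:,::-1][::1])
a=np.hstack([i[150:400,120:520],j[60:310,200:600]])[:,:,::-1];cv2.imwrite("pics/c6.png",a)
```

```text
[array([  28.97258404,   41.32517299,   30.40780672,  -19.45290462,
       -104.62272252,  -38.10347619]), array([ 31.26460277,  40.47253032,  17.44808528, -19.82383094,
       -92.48206683, -36.08488553])]
pre t 19.58 [0.6368 0.2753 0.1976] F [ 0.5 -0.3  1.1] w 0.0639 q [  29.   41.   30.  -19. -105.  -38.]
 t 20.2 [0.6002 0.2819 0.1412] F [-0.1 -0.2  0.4] w 0.0642 q [ 31.  40.  21. -20. -96. -37.]
at t 20.95 [0.5838 0.2845 0.1133] F [-0.6  0.2  0.6] w 0.0645 q [ 31.  40.  17. -20. -92. -36.]
grip t 21.42 [0.5834 0.2845 0.1139] F [-2.   0.5  5.4] w 0.0448 q [ 31.  40.  17. -20. -93. -36.]
l1 t 21.94 [0.5994 0.2822 0.1393] F [ 0.  -0.4 -1.6] w 0.0449 q [ 31.  40.  21. -20. -96. -37.]
l2 t 22.54 [0.6194 0.2792 0.2024] F [-0.8  0.8 -2.1] w 0.0446 q [  30.   40.   28.  -20. -104.  -38.]
up t 23.14 [0.5983 0.22   0.2703] F [ 0.3 -0.  -1.5] w 0.045 q [ 38.  16.  -2.  -0. -71. -42.]
```

View pics/c6.png

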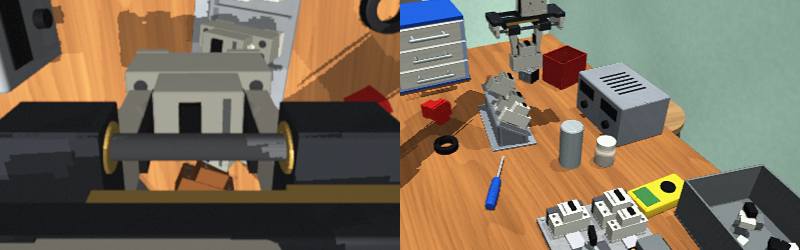

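Run:
```python
from h import *
c=get_calibration("wrist");V=np.linalg.inv(np.array(c["hand_eye"]))
for z in (.018,.022,.014):
    print(z,(proj((c,V),np.array([[.042,.067,z],[-.042,.067,z],[.042,.025,z],[-.042,.025,z],[.0225,-.001,z],[-.0225,-.001,z]]))-[120,150]).round(0).tolist())
D=down(JA)
env.reach(J(-.05,.024,.22),D);s=S("over");f0=s["contact_force"][2]
env.move_linear(J(-.05,.024,.105),rate=.15);S()
env.move_linear(J(-.05,.024,.087),rate=.06);s=S("near");f0=s["contact_force"][2]
z=.087
while z>.076:
    z-=.001;env.move_linear(J(-.05,.024,z),rate=.02);s=telemetry.get_state();f=s["contact_force"][2]-f0
    print(round(z,3),round(s["position"][2],4),round(f,1))
    if f>4: break
S("down")
```

```text
0.018 [[259.0, 49.0], [139.0, 49.0], [273.0, 72.0], [125.0, 71.0], [246.0, 92.0], [153.0, 91.0]]
0.022 [[259.0, 44.0], [139.0, 43.0], [274.0, 65.0], [125.0, 65.0], [246.0, 84.0], [153.0, 84.0]]
0.014 [[259.0, 55.0], [139.0, 54.0], [273.0, 78.0], [126.0, 78.0], [245.0, 99.0], [154.0, 99.0]]
over t 24.95 [ 0.5187 -0.2378  0.2201] F [ 0.2 -0.2 -1.5] w 0.0448 q [ -5.  12. -15.  -0. -63.   1.]
 t 25.87 [ 0.5187 -0.2384  0.1058] F [ 0.9 -0.4 -0.2] w 0.0453 q [ -5.  18. -23.   0. -48.   1.]
near t 26.32 [ 0.5177 -0.2384  0.0866] F [ 0.2  0.  -1.4] w 0.0449 q [ -5.  20. -24.   0. -46.   1.]
0.086 0.0861 0.9
0.085 0.085 0.2
0.084 0.0839 0.0
0.083 0.0829 0.3
0.082 0.0819 0.3
0.081 0.081 0.6
0.08 0.0809 8.9
down t 28.07 [ 0.5179 -0.2384  0.0809] F [-3.3  0.7  7.5] w 0.0452 q [ -5.  20. -25.   0. -45.   1.]
```

Run:
```python
from h import *
env.move_linear(J(-.05,.024,.0812),rate=.02);s=S("0");f0=s["contact_force"][1]
y=.024
while y<.036:
    y+=.001;env.move_linear(J(-.05,y,.0812),rate=.02);s=telemetry.get_state();f=s["contact_force"][1]-f0
    print(round(y,3),round(f,1),round(s["contact_force"][2],1))
    if f<-5: break
S("touch")
hand.command_gripper(.06);s=S("rel")
env.move_linear(s["position"]+[0,0,.10],rate=.2)
env.reach(J(-.05,.05,.23),down(JA));shot("wj5")
a=cv2.imread("pics/wj5.png")[0:270,170:520];cv2.imwrite("pics/c7.png",cv2.resize((255*(a/255.)**.6).astype(np.uint8),None,fx=2,fy=2,interpolation=2))
```

```text
0 t 28.32 [ 0.518  -0.2384  0.0812] F [ 0.4 -0.1 -0.8] w 0.0447 q [ -5.  20. -25.  -0. -45.   1.]
0.025 0.6 -1.1
0.026 0.1 -0.5
0.027 -0.2 -1.3
0.028 0.2 -1.5
0.029 0.9 -1.1
0.03 0.1 -1.4
0.031 -2.8 -1.8
0.032 -9.2 -2.3
touch t 30.32 [ 0.5184 -0.2315  0.0813] F [-0.7 -9.3 -2.3] w 0.0444 q [ -4.  20. -25.   0. -45.   0.]
rel t 30.85 [ 0.5187 -0.2302  0.0813] F [ 0.8 -0.2 -0.1] w 0.0598 q [ -4.  20. -25.  -0. -45.   0.]
wj5 31.825 [ 0.5201 -0.212   0.2304]
```

View pics/c7.png

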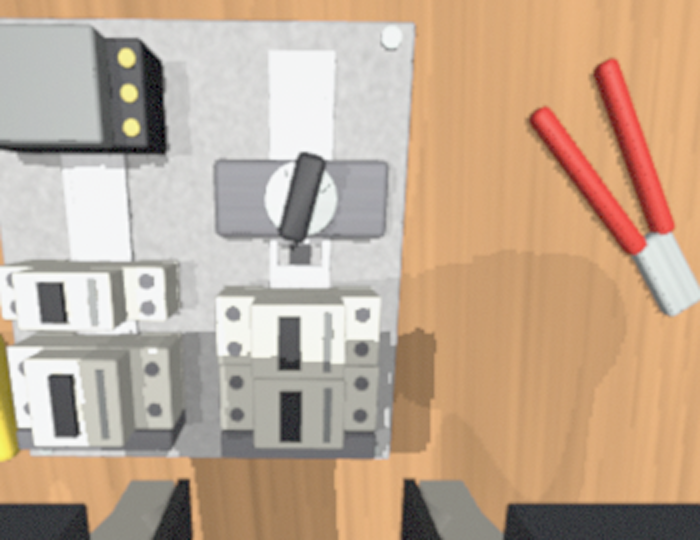

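Run:
```python
from h import *
p=np.array([.5127,-.2963,.1185]);u=R.from_euler('z',JA,degrees=True).apply([0,1,0])
hand.command_gripper(.04)
env.reach(p+[0,0,.07],down(-94+77));env.move_linear(p,rate=.12);S("at")
hand.command_gripper(.004);s=S("grip")
if not .009<s["width"]<.016: raise SystemExit("bad grip")
f0=s["contact_force"]@u;b=s["position"].copy();b[2]=p[2]
d=.024;env.move_linear(b+u*d,rate=.06);s=S("24mm")
while d<.036:
    d+=.001;env.move_linear(b+u*d,rate=.03);s=telemetry.get_state();f=s["contact_force"]@u-f0
    print(round(d,3),((s["position"]-b)@u).round(4),round(f,1))
    if f<-9: break
S("pushed")
```

```text
at t 33.67 [ 0.5134 -0.2962  0.1194] F [ 0.  -0.1  0.2] w 0.0395 q [-11.  19. -20.   0. -51.  -6.]
grip t 34.25 [ 0.5128 -0.2964  0.1187] F [-0.1  0.2  1.5] w 0.0118 q [-11.  19. -20.   0. -51.  -6.]
24mm t 34.8 [ 0.5147 -0.2716  0.1187] F [0.5 2.1 3.6] w 0.0117 q [ -9.  19. -21.  -0. -51.  -8.]
0.025 0.0251 2.5
0.026 0.0257 -1.0
0.027 0.0268 -2.0
0.028 0.028 -2.7
0.029 0.029 -1.6
0.03 0.0298 -4.0
0.031 0.0308 -3.9
0.032 0.0312 -7.6
0.033 0.0318 -10.5
pushed t 37.05 [ 0.5155 -0.2647  0.1188] F [  1.8 -10.4   2.4] w 0.0121 q [ -8.  18. -21.   0. -50.  -9.]
```

Run:
```python
from h import *
s=telemetry.get_state()
u=R.from_euler('z',JA,degrees=True).apply([0,1,0])
env.move_linear(s["position"]+[0,0,.0055],rate=.04);s=S("lift")
q=np.array(s["q"]);q[5]-=78;env.goto_joints(q);s=S("turned")
z=s["position"][2];x=s["position"]+u*.0005
for k in range(1,8):
    env.move_linear(x-[0,0,.002*k],rate=.03);s=telemetry.get_state();print(k,s["position"][2].round(4),s["contact_force"].round(1))
    if s["contact_force"][2]>8: break
env.dwell(.3);S("low")
```

```text
lift t 37.35 [ 0.5151 -0.2652  0.1231] F [  2.9 -10.1  -7.4] w 0.0117 q [ -8.  18. -21.   0. -51.  -9.]
turned t 38.58 [ 0.5158 -0.2664  0.1224] F [  4.4 -11.7  -6.7] w 0.0118 q [ -8.  18. -21.   0. -51. -87.]
1 0.1194 [  4.4 -11.5  -6.1]
2 0.1173 [  4.5 -12.3  -7.4]
3 0.1153 [  4.2 -11.8  -8.3]
4 0.1133 [  5.  -12.2  -8. ]
5 0.1114 [  3.5 -12.2  -7.3]
6 0.11 [  3.2 -11.3  -3. ]
7 0.1097 [ 0.1 -9.7  9.7]
low t 40.63 [ 0.5169 -0.2674  0.1098] F [-0.7 -9.3  9.6] w 0.0118 q [ -8.  19. -22.   0. -49. -87.]
```

Run:
```python
from h import *
hand.command_gripper(.035);s=S("rel")
env.move_linear(s["position"]+[0,0,.10],rate=.2)
env.reach(J(-.05,.04,.22),down(JA));env.dwell(.2);S();shot("wj6")
a=cv2.imread("pics/wj6.png")[0:270,170:520];cv2.imwrite("pics/c8.png",cv2.resize((255*(a/255.)**.6).astype(np.uint8),None,fx=2,fy=2,interpolation=2))
```

```text
rel t 41.27 [ 0.5157 -0.2658  0.1082] F [-0.1  1.1 -0.5] w 0.0348 q [ -8.  19. -22.   0. -49. -87.]
 t 43.48 [ 0.519  -0.2225  0.2199] F [-0.2  0.3 -0.1] w 0.0349 q [ -3.  11. -16.  -0. -63.  -1.]
wj6 43.475 [ 0.519  -0.2225  0.2199]
```

View pics/c8.png

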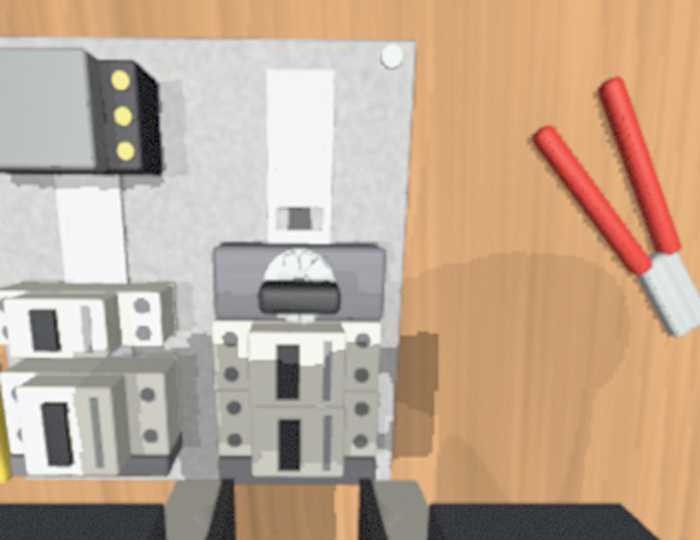

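Run:
```python
from h import *
c=wcam("wj6")
for l in (0,.005,.009):
    P=[J(-.050+a,-.0045+b,.109+l) for a,b in [(.017,-.006),(-.017,-.006),(.017,.006),(-.017,.006)]]
    print(l,((proj(c,P)-[170,0])*2).round(0).tolist())
env.close_job()
```

```text
0 [[255.0, 288.0], [340.0, 288.0], [256.0, 318.0], [339.0, 318.0]]
0.005 [[254.0, 290.0], [341.0, 290.0], [255.0, 320.0], [340.0, 320.0]]
0.009 [[254.0, 291.0], [342.0, 291.0], [254.0, 322.0], [341.0, 322.0]]
the job is handed in; nothing more can be done
```

I handed the job in at about 43 s of the 72 s limit. spare_36 is on the front rail with the clamp pushed up and, by my checks, locked, but there was no verdict to confirm it.

- **Choice:** the front device measured 36 mm wide (its neighbours on the rear rail 27 and 45 mm). The fitting module is therefore the white spare_36, third slot from the jig side of the rack.
- **Plunger out:** I lifted it, turned it 77° and let go. The next picture showed the handle staying in its notch.
- **Module placed:** I gripped it by the nose, 45 mm between the fingers, and lowered it until it stood on the plate. Still gripped, it slid along the rail until it touched the device, with about 9 N of contact.
- **Clamp closed:** I slid it by the handle for about 31 mm until it pressed on the row with about 10 N. Then I turned the handle back and lowered the plunger until it met a firm bottom, about 9 mm below its notch height.

The last picture shows the row closed from stop to clamp with no visible gap, the module straight with its neighbour and the handle bar along the jig's x. I saw nothing else on the jig disturbed.

- **Weak checks:** the pictures could not tell the plunger's height closely: the handle appeared 80 px long, against about 84 px expected when down and 88 px when up. "Fully down" therefore rests mainly on the height where it bottomed. I did not pull on the clamp to test the lock.
- **Not re-checked:** I took no last picture of the rack or of most of the other things on the table.
- **Pictures:** I viewed 12, two over the budget of 10.

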